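Reset the bench code reader with its key and present a rejected carton to the glass

TASK

The bench code reader has locked itself after a misread: take the reset key from its stand, push it fully home in the reader's key switch, turn it clockwise to its stop and leave it there. Then lift the small square carton out of the reject tray, carry it over the bottles and the reader's collar, and hold it upright, centred and square over the glass with its underside about 15 mm above the glass, so that the code under it can be read. The carton must never touch the reader and the other goods stay as they are; finish while still holding the carton still there, do not put it down or let go.

Things in the scene. Friction and masses are not known exactly. Their poses are not given: they have to be found in the camera images.
- key: reset key, loose, upright in its stand. Origin at its shoulder (underside of a 17 mm steel collar), x along the width, y through the thickness, z up. Above: neck 18 x 8.5 mm, then black grip 30 (x) x 9 (y) mm from z = 10 to 36 mm: pinch it across the 9 mm. Below: blade 14 (x) x 5 (y) mm, 18 mm long, then a 9 x 3.2 mm tip, 22 mm in all. 30 g. Fits either way round
- key_stand: fixed aluminium block 50 x 40 mm, top 36 mm above the table, on a 62 x 52 mm black rubber foot (8 mm high); origin at the centre of its underside. The key stands in its slot (16 x 7 mm, long side along the stand's x) with the shoulder resting on the top
- reader: bench code reader, fixed: grey housing 150 (x) x 220 (y) mm, deck 45 mm high, origin at the centre of its underside. On its left (+y) part a black collar stands round the glass; on its right (-y) part is the key switch. Collar: opening 92 (x) x 104 (y) mm, walls 8 mm thick, rim 20 mm above the glass (67 mm above the table)
- glass (a point): centre of the upper face of the reader's glass, 47 mm above the table; x along the 92 mm and y along the 104 mm inside size of the collar, z up
- keyway (a point): centre of the face of the key switch's round steel lock cylinder (29 mm across), 51 mm above the table, 6 mm above the deck. Turns with the cylinder; x along the long side of the keyway, a slot 16 (x) x 7 (y) mm, 26 mm deep, straight down. With the key home its origin (shoulder) lies on this point
- key_switch (a joint): turn of the lock cylinder: 0 = locked (as found), grows clockwise seen from above, stop at 1.047 rad (60 degrees) = reset; friction about 0.04 N m, stays where it is left. The key has about 0.14 rad of play in the slot before the cylinder follows
- carton: the small, nearly cubic retail carton to be read, loose, in one of the tray's three bays: 52 (x) x 67 (y) x 70 (z) mm, about 92 g, origin at the centre of its underside, z up. The code is on the underside, its long side along y, so over the glass the carton's y runs along the glass's y (either way round)
- tray: fixed grey reject tray 130 (x) x 270 (y) mm, 25 mm high, walls and floor 4 mm, three bays side by side along y (about 85 mm apart); origin at the centre of its underside
- pot: low round cream pot, 63 mm across, 34 mm high, loose in another bay of the tray; origin at the centre of its underside. Leave alone
- dropper_bottle: slim dropper bottle 33 mm across, 102 mm tall, loose in another bay of the tray; origin at the centre of its underside. Leave alone
- bottle_near: upright pump bottle, 46 x 66 mm, 200 mm tall, loose on the table between tray and reader, the one nearer the robot; origin at the centre of its underside. Leave alone
- bottle_far: the same kind of pump bottle, 200 mm tall, behind the first; origin at the centre of its underside. Leave alone

How it is judged (in metres and radians):
On the way, in this order (a step that is already met when the one before it is completed fails the run):
1. the key is fully home in the key switch: shoulder on the lock's face (horizontal distance between key and keyway below 0.004 m and z of key in the frame of keyway below 0.004 m and angle between key's own z axis and vertical below 0.15 rad), for 0.2 s.
2. the key switch is turned clockwise to its stop by the key (value of joint key_switch above 0.93 rad and horizontal distance between key and keyway below 0.005 m and z of key in the frame of keyway below 0.005 m), for 0.2 s.
3. the carton is lifted clear of the tray by the gripper (height (world z) of carton above 0.05 m and contact force between the fingers and carton above 0.3 N), for 0.1 s.
At the end, for the whole second after the job is handed in: key left home in the switch (within 5 mm), switch turned past 0.93 rad; carton held still by the fingers, underside 6 to 26 mm above the glass, centred within 10 mm, upright within 0.12 rad, its y along the glass y within 0.14 rad, not touching the reader (all of step 2 and contact force between the fingers and key below 0.05 N and horizontal distance between carton and glass below 0.01 m and z of carton in the frame of glass between 0.006 and 0.026 m and angle between carton's own z axis and vertical below 0.12 rad and angle between the y axis of carton and the y axis of glass, either way round below 0.14 rad and linear speed of carton below 0.02 m/s and contact force between carton and reader below 0.05 N and contact force between the fingers and carton above 0.3 N); the arm keeps its last pose, push and grip.
It fails at once if the carton touches the reader (contact force between carton and reader above 0.5 N).
It fails at once if a bottle is pushed or tipped (distance of any of bottle_near, bottle_far from where it was at the start of the episode above 0.02 m or angle between any of bottle_near, bottle_far's own z axis and vertical above 0.3 rad).
It fails at once if the other goods in the tray are disturbed (distance of any of pot, dropper_bottle from where it was at the start of the episode above 0.02 m or angle between any of pot, dropper_bottle's own z axis and vertical above 0.3 rad).
It also fails if it takes over 72 s, if anything falls off the work surface, if the arm or the gripper's body presses on something with over 40 N, if the wrist force passes 120 N, or if a joint passes its speed limit or range.

ROBOT

A 6-joint arm with a two-finger parallel gripper is mounted at the origin on a cart in front of the work surface, level with it; the furniture and walls round the work are solid. World frame = base frame: x ahead of the robot, y to its left, z up, the work surface at z = 0. Lengths are in m, angles in degrees, forces in N, time in s.
With the tool pointing down it reaches from about 0.25 to 0.725 m from the base axis. Payload 9.7 kg.
Tool frame: the origin (TCP) lies midway between the tips of the shut fingers; the grasp point (between the pads) lies 19 mm behind it (bot.grip_point_offset is the distance from the TCP to the grasp point, in m); z points along the fingers, y is the line along which they close (so a half turn about z gives the same grasp; the last joint's range is limited). The gripper opens to 85 mm and grips with 20 to 120 N. Pads are 22 mm wide; open, the fingers measure 114 mm over their backs; the gripper's body (76 mm by 85 mm) begins 54 mm behind the grasp point. The pads swing forward as they close: fully open they stand 13 mm farther back than shut.
Start: joints at [70.818, 4.979, 10.078, 95.1, 0, 90], TCP at [0.181, 0.519, 0.231] pointing down, gripper open.
Joint ranges: [-179.16, 179.16], [-48.56, 103.87], [-65.8, 70.77], [-126.05, 130.52], [-82.76, 87.17], [-180, 180]. Speed limits (degrees/s): [127.2, 127.2, 147.25, 180, 180, 180].

INTERFACE

Orientations are given as [roll, pitch, yaw] about the fixed x, y, z axes, in that order (R = Rz(yaw) Ry(pitch) Rx(roll)).
In Python, from workcell import bot gives the robot as it stands. Calls block until the motion is done:
- bot.reach(position, orientation): joint-space move of the TCP to a pose.
- bot.servo_line(position, attitude=None, max_speed=0.15, stop_force=None): straight line of the TCP; attitude=None keeps the orientation; max_speed is the mean speed in m/s. With stop_force (N) it stops when the force on the tool has changed by that much, and returns True; else False.
- bot.set_joints(angles): joint-space move.
- bot.command_gripper(opening, squeeze=None): finger opening in m; squeeze is the grip in N (None keeps the last); returns when the fingers have stopped.
- bot.pause(seconds).
- bot.ik(position, orientation): joint angles nearest the present ones, or None.
- bot.grab_frame(name): name is "scene" or "side" or "wrist"; returns the picture (480x640x3 uint8, red, green, blue); there is no depth.
- bot.camera_info(name): a dict with "intrinsics" (3x3 intrinsics, pixels), "rvec" (rotation vector, rad) and "tvec" (3), from world to camera coordinates, as OpenCV has them. Camera axes: x right, y down, z forward; pixel columns grow to the right and rows downward; lengths in m; the calibration is good to about 2 mm. A picture is of the moment at which its call begins: read the wrist's pose just before it. camera_info takes no time and is no camera call; for the wrist camera it gives the pose at the moment of the call.
A pose or a line that the arm cannot do raises bot.Unreachable and nothing moves.
- bot.job_done(): hands the job in; it is judged then, once.
Readings, each from a call of its own:
- bot.get_t(): time.
- bot.get_joint_pos(): joint angles.
- bot.get_dq(): joint speeds.
- bot.get_effort(): joint torques, N m.
- bot.get_eef_pos(): TCP position.
- bot.get_tcp_rot(): TCP orientation.
- bot.get_force(): force on the tool from outside, world axes, zero at the start.
- bot.get_ft_torque(): the same for the moment, N m.
- bot.get_width(): finger opening in m.
- bot.get_grasp_force(): force on a finger pad.
Only numpy, scipy, OpenCV 4.12 (cv2) and the standard library are available. Lean on these libraries where they do the work, as an engineer would, in place of code of your own. Each camera call takes 0.05 s, during which the arm holds its last target. There are 200 camera calls.

## Working session

There is one attempt and no reset: what is moved stays moved. The work goes in short steps, each a Python script; the robot and the scene stay as the last script left them, time stands still between calls to the robot, and variables do not carry over. Pictures are saved under pics/ and viewed, at most 14 in all, crops included, and the job is handed in when it is done.

```bash
mkdir -p pics; ls; python3 - <<'E'
from workcell import bot
import cv2,numpy as np
for n in("scene","side"):
    im=bot.grab_frame(n); cv2.imwrite(f"pics/{n}0.png",im[:,:,::-1]); c=bot.camera_info(n); print(n,c)
    R=cv2.Rodrigues(np.array(c["rvec"],float))[0]; print(-R.T@np.array(c["tvec"]).ravel())
print(bot.get_t(),bot.get_tcp_rot(),bot.get_width(),bot.get_force(),bot.grip_point_offset)
E
```

```text
pics
workcell.py
scene {'intrinsics': array([[534.56623646,   0.        , 316.35812781],
       [  0.        , 534.56623646, 231.13152557],
       [  0.        ,   0.        ,   1.        ]]), 'rvec': array([ 2.16168419, -0.92940203,  0.39741953]), 'tvec': array([-0.39923558,  0.32614759,  0.92347533])}
[-0.05023058 -0.60692102  0.86469171]
side {'intrinsics': array([[546.42745253,   0.        , 321.99129007],
       [  0.        , 546.42745253, 237.7534913 ],
       [  0.        ,   0.        ,   1.        ]]), 'rvec': array([ 0.42659277, -2.5143689 ,  1.53283918]), 'tvec': array([0.54132224, 0.1547442 , 1.44919134])}
[0.12078125 1.32818443 0.7990426 ]
0.1 [-1.79931039e+02 -7.00764899e-04  1.60819580e+02] 0.08543148876164132 [-0.1762062   0.44054694  0.31804011] 0.0187
```

View pics/scene0.png

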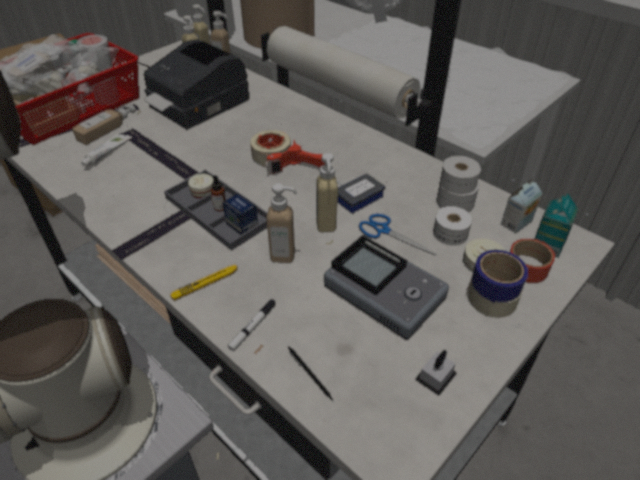

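View pics/side0.png

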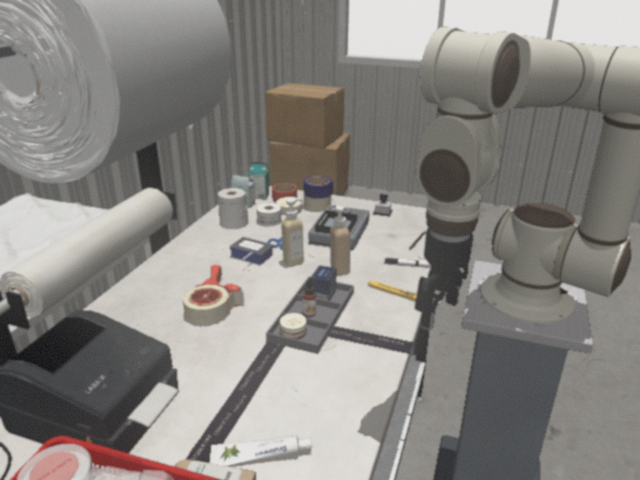

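Scene view: carton is dark blue at (240,210) in the tray's reader-side bay, with the dropper bottle at (218,190), the pot at (200,183), and the pump bottles at (282,240) and (327,205). The reader is at (387,283), its key switch at (413,293), and the key in its stand at (437,365).

```bash
cat > h.py <<'E'
from workcell import bot
import cv2,numpy as np
def cam(n):
    c=bot.camera_info(n); R=cv2.Rodrigues(np.array(c["rvec"],float))[0]; t=np.array(c["tvec"],float).ravel(); return np.array(c["intrinsics"]),R,t
def cast(c,uv,z):
    K,R,t=c; o=-R.T@t; d=R.T@np.linalg.inv(K)@np.array([uv[0],uv[1],1.]); return o+d*(z-o[2])/d[2]
def proj(c,p):
    K,R,t=c; q=K@(R@np.asarray(p,float)+t); return q[:2]/q[2]
def shot(n,f):
    c=cam(n); im=bot.grab_frame(n)[:,:,::-1].copy(); cv2.imwrite(f"pics/{f}.png",im); np.savez(f"pics/{f}.npz",K=c[0],R=c[1],t=c[2]); return c,im
def load(f):
    d=np.load(f"pics/{f}.npz"); return (d["K"],d["R"],d["t"]),cv2.imread(f"pics/{f}.png")
E
python3 - <<'E'
from h import *
c=cam("scene")
for n,uv,z in [("carton",(241,203),.074),("glass",(369,265),.047),("keyway",(413,293),.051),("stand",(438,366),.036),("bn",(281,255),.0),("bf",(327,225),0),("drop",(218,208),.004),("pot",(200,183),.038),("trayL",(166,196),.025),("trayB",(232,243),.025),("trayT",(200,175),.025)]:
    print(n,cast(c,uv,z).round(3))
w=cam("wrist"); p=bot.get_eef_pos(); print("wristcam",(-w[1].T@w[2]).round(3), "tcp",np.round(p,3),"axis",w[1][2].round(3),"xax",w[1][0].round(3),w[0].round(0)[0])
for pos in [(.47,-.2,.25),(.42,-.25,.3),(.47,-.08,.35)]:
  for y in(0,90,-90,180): 
    q=bot.ik(pos,[180,0,y]); print(pos,y,None if q is None else np.round(q))
E
```

```text
carton [0.513 0.177 0.074]
glass [ 0.584 -0.148  0.047]
keyway [ 0.582 -0.263  0.051]
stand [ 0.485 -0.39   0.036]
bn [0.508 0.043 0.   ]
bf [0.654 0.036 0.   ]
drop [0.511 0.274 0.004]
pot [0.519 0.349 0.038]
trayL [0.438 0.383 0.025]
trayB [0.442 0.133 0.025]
trayT [0.549 0.391 0.025]
wristcam [0.11  0.544 0.373] tcp [0.181 0.519 0.231] axis [ 0.282 -0.099 -0.954] xax [ 0.329  0.944 -0.001] [415.   0. 316.]
(0.47, -0.2, 0.25) 0 [-23.   0.   7.  97.   0. 157.]
(0.47, -0.2, 0.25) 90 [-23.   0.   7.  97.   0.  67.]
(0.47, -0.2, 0.25) -90 [ -23.    0.    7.   97.    0. -113.]
(0.47, -0.2, 0.25) 180 [-23.   0.   7.  97.   0. -23.]
(0.42, -0.25, 0.3) 0 [-31.  -1.  11. 103.   0. 149.]
(0.42, -0.25, 0.3) 90 [-31.  -1.  11. 103.   0.  59.]
(0.42, -0.25, 0.3) -90 [ -31.   -1.   11.  103.    0. -121.]
(0.42, -0.25, 0.3) 180 [-31.  -1.  11. 103.   0. -31.]
(0.47, -0.08, 0.35) 0 [-10.  -0.  18. 109.   0. 170.]
(0.47, -0.08, 0.35) 90 [-10.  -0.  18. 109.   0.  80.]
(0.47, -0.08, 0.35) -90 [ -10.   -0.   18.  109.    0. -100.]
(0.47, -0.08, 0.35) 180 [-10.  -0.  18. 109.   0. -10.]
```

```bash
python3 - <<'E'
from h import *
bot.reach((.43,.23,.33),[180,0,180]); shot("wrist","w_tray"); print(bot.get_t())
bot.reach((.44,-.2,.34),[180,0,180]); shot("wrist","w_reader"); print(bot.get_t())
bot.reach((.42,-.36,.22),[180,0,180]); shot("wrist","w_stand"); print(bot.get_t())
c=load
a=[cv2.imread(f"pics/{n}.png") for n in("w_tray","w_reader","w_stand")]
cv2.imwrite("pics/m1.png",np.vstack([np.hstack([cv2.resize(a[0],(400,300)),cv2.resize(a[2],(400,300))])]))
E
```

```text
1.6167
3.25
4.1167
```

View pics/m1.png

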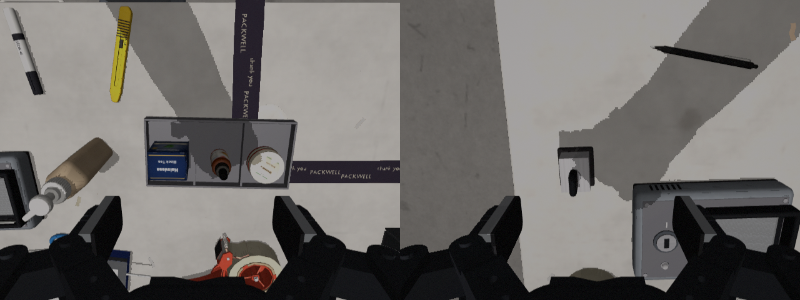

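View pics/w_reader.png

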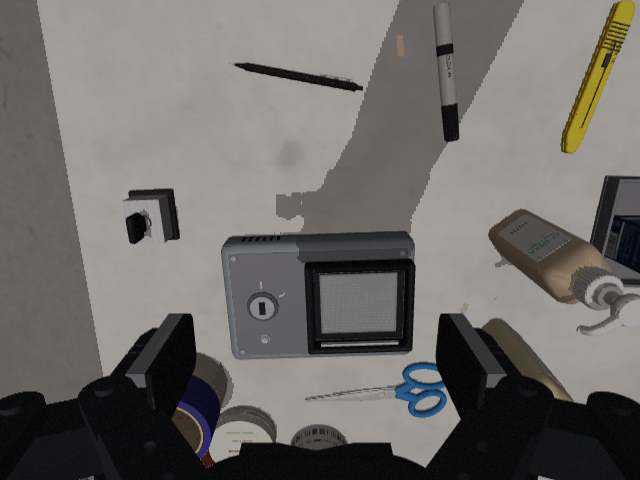

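The tray view shows the carton at about (269,256) full-res, and the stand view shows the key at about (277,290). In the reader view the keyway is at (263,308), the collar spans (305..413, 262..352), and the stand is at (150,215). I'll zoom in for edges next.

```bash
python3 - <<'E'
from h import *
def crop(f,x,y,w,h,W,H): return cv2.resize(load(f)[1][y:y+h,x:x+w],(W,H),interpolation=cv2.INTER_CUBIC)
A=crop("w_reader",215,220,210,150,420,300); B=crop("w_stand",225,210,127,100,380,300)
C=crop("w_tray",220,175,110,137//2*2-36,440,400)[:300]; D=crop("w_stand",375,335,120,100,360,300)
cv2.imwrite("pics/m2.png",np.vstack([np.hstack([A,B]),np.hstack([C,D])]))
E
```

```text
(no output)
```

View pics/m2.png

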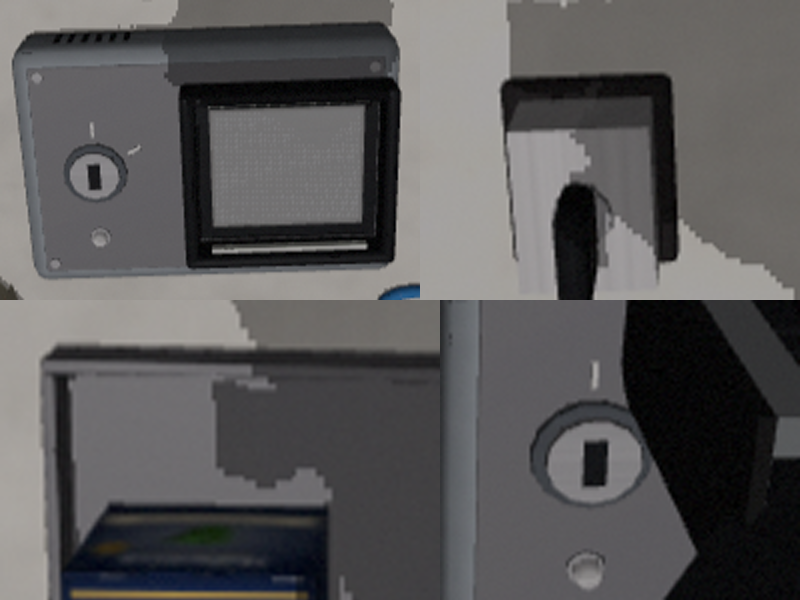

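```bash
python3 - <<'E'
from h import *
bot.reach((.55,-.38,.24),[180,0,180]); shot("wrist","w_s2"); 
bot.reach((.58,-.22,.26),[180,0,180]); shot("wrist","w_r2"); print(bot.get_t())
c,im=load("w_s2"); s=proj(c,(.485,-.39,.05)); k=proj(c,(.582,-.263,.05)); print(s,k)
c2,im2=load("w_r2"); k2=proj(c2,(.582,-.263,.05)); g2=proj(c2,(.584,-.148,.05)); print(k2,g2)
def crop(im,p,w,h,W,H):
    x=int(np.clip(p[0]-w/2,0,640-w)); y=int(np.clip(p[1]-h/2,0,480-h)); print("crop",x,y,w/W); return cv2.resize(im[y:y+h,x:x+w],(W,H),interpolation=cv2.INTER_CUBIC)
cv2.imwrite("pics/m3.png",np.hstack([crop(im,s,100,100,400,400),crop(im2,(k2+g2)/2,300,300,400,400)]))
E
```

```text
5.5083
[301.63567399 121.30350397] [453.51571595 241.35168523]
[266.38865989 202.48069169] [398.82675007 204.7600933 ]
crop 251 71 0.25
crop 182 53 0.75
```

View pics/m3.png

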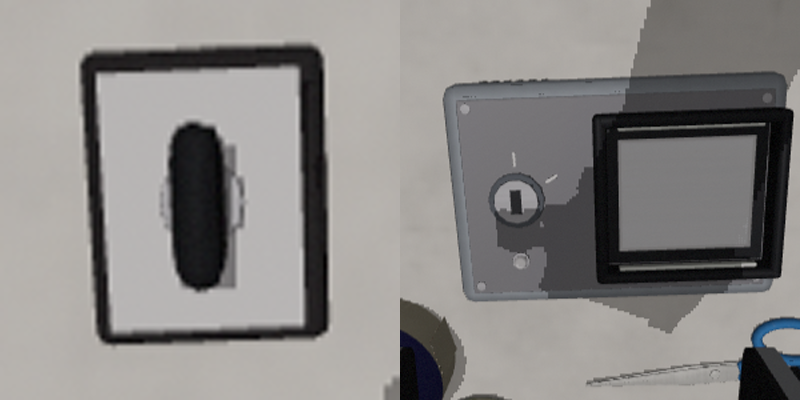

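The stand view shows the black key grip within the bright block top, long side near image vertical, with its centre at about (300,122) full-res. The reader view shows the slot at about (268,205) and the collar and glass at about (390,200).

```bash
cat > m.py <<'E'
from h import *
def rect(c,mask,seed,z,name):
    n,l,st,ce=cv2.connectedComponentsWithStats(mask.astype(np.uint8)); 
    ids=[i for i in range(1,n) if st[i,4]>25]; i=min(ids,key=lambda i:np.hypot(*(ce[i]-seed)))
    cn=max(cv2.findContours((l==i).astype(np.uint8),0,1)[0],key=cv2.contourArea)[:,0]
    P=np.array([cast(c,p,z)[:2] for p in cn]); r=cv2.minAreaRect((P*1000).astype(np.float32)); b=cv2.boxPoints(r)
    e=[b[1]-b[0],b[2]-b[1]]; e=max(e,key=np.linalg.norm); a=np.degrees(np.arctan2(e[1],e[0]))%180
    print(name,"px",ce[i].round(1),"ctr mm",np.round(r[0],1),"size",np.round(r[1],1),"long ang",round(a,1), "box", b.round(0).tolist(),"cent",cast(c,ce[i],z).round(4)); return r
E
python3 - <<'E'
from m import *
c,im=load("w_s2"); g=im.max(2).astype(int)
rect(c,g<70,(300,122),.070,"grip")
x0=im[60:170,260:345].copy(); print(g[122,270:335:4], g[122,300])
m=cv2.fillPoly(np.zeros(g.shape,np.uint8),[np.array([[251+95//4,71+75//4],[251+295//4,71+70//4],[251+305//4,71+325//4],[251+108//4,71+330//4]])],1)
# block top incl. key: fill rubber foot outer contour at z=.008
n=cv2.morphologyEx(((g<80)).astype(np.uint8),cv2.MORPH_CLOSE,np.ones((3,3)))
cs,h=cv2.findContours(n,cv2.RETR_CCOMP,1)
for k,q in enumerate(cs):
    if h[0][k][3]>=0 and cv2.contourArea(q)>1000:
        mm=cv2.drawContours(np.zeros_like(n),[q],-1,1,-1); rect(c,mm,(300,122),.036,"blocktop")
for f,s in(("w_r2",(267,204)),("w_s2",(453,241)),("w_reader",(263,308))):
    c,im=load(f); g=im.max(2).astype(int); print(f,g[int(s[1])-1:int(s[1])+2,int(s[0])-10:int(s[0])+12])
    for th in(60,75): rect(c,g<th,s,.051,f)
c,im=load("w_r2"); g=im.max(2).astype(int); print(g[204,320:490:4]); print(g[130:270:4,390])
E
```

```text
grip px [300.2 122.1] ctr mm [ 485.4 -390.3] size [28.7 10. ] long ang 2.5 box [[471.0, -386.0], [471.0, -396.0], [500.0, -395.0], [500.0, -385.0]] cent [ 0.485  -0.3904  0.07  ]
[181  29 183 183 183 183  17  29  26  15 165 183 183 184 116  31 181] 31
blocktop px [301.1 120.3] ctr mm [ 485.4 -390.8] size [52.4 41.8] long ang 1.9 box [[459.0, -371.0], [460.0, -413.0], [512.0, -411.0], [511.0, -369.0]] cent [ 0.4846 -0.3909  0.036 ]
w_r2 [[158 158 158 158 157 157 158 133  46  40  39  42  43  40  41  39 156 157
  157 158 157 157]
 [156 156 156 156 155 155 155 149  50  41  44  42  42  41  43  44 153 154
  154 155 154 154]
 [154 154 154 154 153 154 153 154  48  43  40  43  41  40  40  41 154 154
  154 154 154 154]]
w_r2 px [268.6 204.7] ctr mm [ 583.6 -260.9] size [15.  7.] long ang 0.0 box [[576.0, -257.0], [576.0, -264.0], [591.0, -264.0], [591.0, -257.0]] cent [ 0.5837 -0.2611  0.051 ]
w_r2 px [268.5 204.7] ctr mm [ 583.6 -260.9] size [15.  7.] long ang 0.0 box [[576.0, -257.0], [576.0, -264.0], [591.0, -264.0], [591.0, -257.0]] cent [ 0.5838 -0.2611  0.051 ]
w_s2 [[101 101 101 100 100
[... 890 characters left out ...]
3 133 133 108]]
w_reader px [261.7 308.3] ctr mm [ 584.  -261.2] size [14.2  6.5] long ang 3.1 box [[577.0, -258.0], [577.0, -265.0], [591.0, -264.0], [591.0, -258.0]] cent [ 0.5838 -0.2612  0.051 ]
w_reader px [261.8 308.1] ctr mm [ 583.5 -261.2] size [15.3  6.6] long ang 2.6 box [[576.0, -258.0], [576.0, -265.0], [591.0, -264.0], [591.0, -258.0]] cent [ 0.5835 -0.2611  0.051 ]
[ 68  69   6  20  17  21  20 123 125 124 125 126 125 125 125 125 125 124
 124 125 124 124 124 124 125 124 124 124 126 124 124 117  34  34  11   9
  21  38 134 171 172 172 171]
[ 68  69  14  21  11  24  20 118 125 125 125 124 125 126 125 124 125 124
 127 126 126 126 125 125 125 126 126 116  16  18  51  77  15  14  67]
```

```bash
python3 - <<'E'
from m import *
for f,s in(("w_r2",(390,195)),("w_reader",(360,300))):
    c,im=load(f); g=im.max(2).astype(int); v=g[int(s[1]),int(s[0])]
    k=np.ones((5,5),np.uint8)
    m=cv2.morphologyEx((abs(g-v)<25).astype(np.uint8),cv2.MORPH_OPEN,k); rect(c,m,s,.047,f+" glass")
    m=cv2.morphologyEx((g<42).astype(np.uint8),cv2.MORPH_CLOSE,k); rect(c,m,s,.067,f+" collar")
c,im=load("scene0") if 0 else (cam("scene"),cv2.imread("pics/scene0.png")); g=im.max(2).astype(int); s=(369,265)
m=cv2.morphologyEx((abs(g-g[265,369])<25).astype(np.uint8),cv2.MORPH_OPEN,np.ones((3,3))); rect(c,m,s,.047,"scene glass")
# tray + carton
c,im=load("w_tray"); h=cv2.cvtColor(im,cv2.COLOR_BGR2HSV); g=im.max(2)
w=im[210:300,225:310]; print("ct",-c[1].T@c[2])
m=((h[...,0]>95)&(h[...,0]<130)&(h[...,1]>90)&(g>15)).astype(np.uint8); m=cv2.morphologyEx(m,cv2.MORPH_CLOSE,np.ones((7,7))); rect(c,m,(269,256),.074,"carton sil@.074")
m=cv2.morphologyEx((g<95).astype(np.uint8),cv2.MORPH_CLOSE,np.ones((5,5)));rect(c,m,(353,245),.025,"tray")
E
python3 - <<'E'
from h import *
im=load("/w_tray" if 0 else "w_tray")[1]
cv2.imwrite("pics/m4.png",cv2.resize(im[180:310,220:400],(720,520),interpolation=cv2.INTER_CUBIC))
E
```

```text
w_r2 glass px [396.1 196.9] ctr mm [ 579.2 -150.2] size [73.4 87.3] long ang 92.1 box [[541.0, -108.0], [544.0, -195.0], [617.0, -193.0], [614.0, -105.0]] cent [ 0.5777 -0.1502  0.047 ]
w_r2 collar px [402.6 197.1] ctr mm [ 578.1 -151.2] size [108.2 119. ] long ang 92.1 box [[522.0, -94.0], [526.0, -213.0], [634.0, -209.0], [630.0, -90.0]] cent [ 0.5737 -0.1488  0.067 ]
w_reader glass px [358.1 302.4] ctr mm [ 579.3 -150.3] size [72.4 87.1] long ang 92.1 box [[542.0, -108.0], [545.0, -195.0], [617.0, -193.0], [614.0, -105.0]] cent [ 0.5782 -0.1503  0.047 ]
w_reader collar px [360.5 305.9] ctr mm [ 574.6 -150.9] size [113.4 118.5] long ang 92.1 box [[516.0, -94.0], [520.0, -212.0], [633.0, -208.0], [629.0, -90.0]] cent [ 0.5726 -0.1498  0.067 ]
scene glass px [369.  266.3] ctr mm [ 582.  -149.6] size [68.4 86.5] long ang 92.0 box [[546.0, -108.0], [549.0, -194.0], [618.0, -192.0], [615.0, -105.0]] cent [ 0.5812 -0.1504  0.047 ]
ct [0.3544708  0.23035703 0.47212467]
carton sil@.074 px [268.9 260. ] ctr mm [499.4 182.1] size [66.7 66.2] long ang 89.4 box [[466.0, 149.0], [532.0, 148.0], [533.0, 215.0], [467.0, 216.0]] cent [0.5017 0.1827 0.074 ]
tray px [392.8 208. ] ctr mm [412.6 372.7] size [474.9 315. ] long ang 90.0 box [[255.0, 135.0], [570.0, 135.0], [570.0, 610.0], [255.0, 610.0]] cent [0.4587 0.3154 0.025 ]
```

View pics/m4.png

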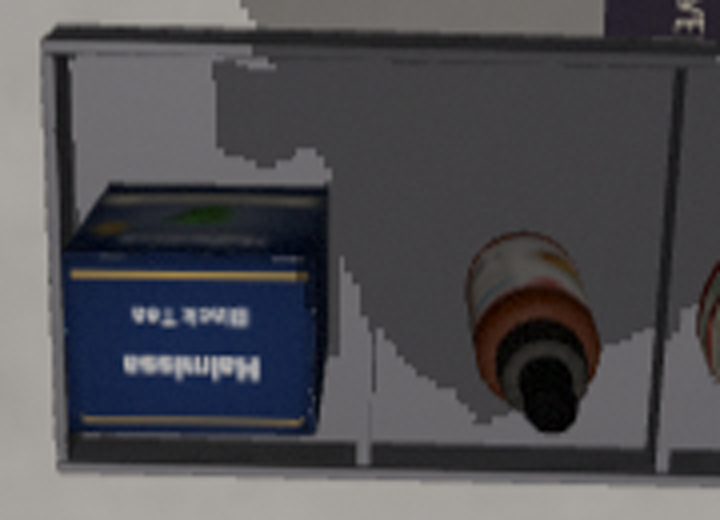

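Carton view: the top face (blue, with text) spans crop (68..315, 265..432) and the near side is above it. The carton stands by the tray's right end wall, and the dropper bottle is well clear. I'll do the key first.

```bash
python3 - <<'E'
from h import *
Y=182.2-360
bot.command_gripper(.035,30)
bot.reach((.4852,-.3905,.13),[180,0,Y])
bot.servo_line((.4852,-.3905,.044),max_speed=.08,stop_force=10); print(bot.get_eef_pos(),bot.get_force())
f0=np.array(bot.get_force())
bot.command_gripper(.0,40); print(bot.get_width(),bot.get_grasp_force(),np.array(bot.get_force())-f0)
bot.servo_line((.4852,-.3905,.12),max_speed=.08); print(bot.get_eef_pos(),bot.get_tcp_rot(),bot.get_width(),bot.get_t())
bot.reach((.5836,-.2611,.115),[180,0,Y]); c,im=shot("wrist","w_key"); print(bot.get_t(),bot.get_force(),bot.get_eef_pos())
p=proj(c,(.5836,-.2611,.08)); print(p)
x,y=int(p[0])-100,min(int(p[1])-75,330); print(x,y); cv2.imwrite("pics/m5.png",cv2.resize(im[y:y+150,x:x+200],(800,600),interpolation=cv2.INTER_CUBIC))
E
```

```text
[ 0.48551563 -0.39075048  0.04470155] [ 0.05343319 -0.81582569  0.80645681]
0.008511511209644622 40.58074235916138 [-0.56134311  0.73328842  1.96907609]
[ 0.48494903 -0.39032062  0.1192672 ] [ 1.79959801e+02 -4.93445849e-02 -1.77801512e+02] 0.00834724815760055 9.65
10.3917 [-0.84760041 -0.07880851  0.7917238 ] [ 0.58327342 -0.26132898  0.11469827]
[315.05100937 280.13371402]
215 205
```

View pics/m5.png

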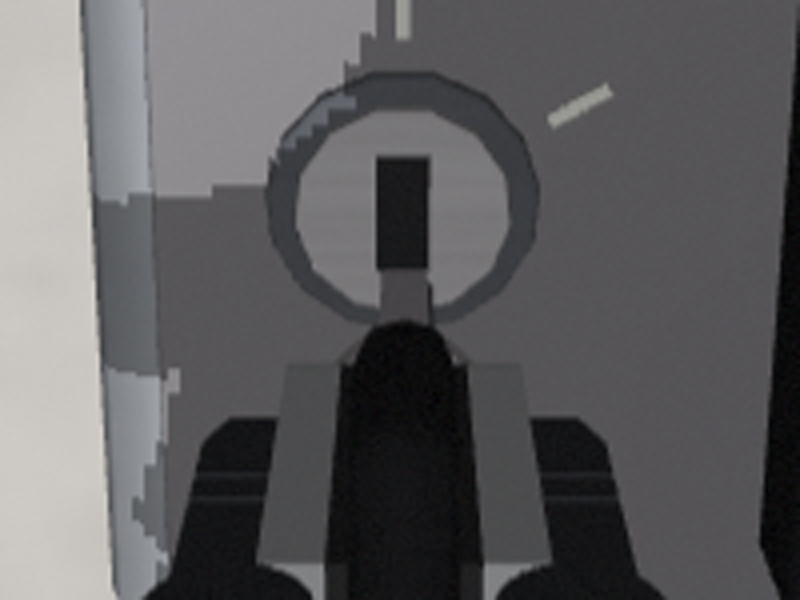

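The key hangs vertically in the fingers, and its blade (380..432) lines up with the slot (377..430). Inserting it now.

```bash
python3 - <<'E'
from h import *
p=(.5838,-.2610)
bot.servo_line((*p,.088),max_speed=.06); print(bot.get_eef_pos(),bot.get_force())
for z in(.079,.070,.0585):
    h=bot.servo_line((*p,z),max_speed=.03,stop_force=8); print(h,bot.get_eef_pos(),bot.get_force(),bot.get_width())
    if h: break
print(bot.get_t())
E
```

```text
[ 0.58365477 -0.26104488  0.08784249] [ 1.13556401 -0.48944134 -0.74796148]
False [ 0.58370537 -0.26092333  0.07881538] [-0.09825065 -0.16863765 -0.30674142] 0.008558496742733545
False [ 0.58366985 -0.2609431   0.06973129] [-0.85160364  0.33210972 -0.84141006] 0.008518647283346666
True [ 0.58399441 -0.26107907  0.05953239] [-0.50963008  0.63348856  7.03970912] 0.008119175921058144
12.2833
```

```bash
python3 - <<'E'
from h import *
p=(.5838,-.2610,.0588)
bot.servo_line(p,max_speed=.02); bot.pause(.3); print(bot.get_force(),bot.get_eef_pos())
for a in(-30,-55,-64,-68,-71):
    bot.servo_line(p,[180,0,182.2-360+a+360],max_speed=.05); print(a,bot.get_tcp_rot()[2],bot.get_ft_torque(),bot.get_force(),bot.get_width(),bot.get_t())
bot.pause(.3); print(bot.get_eef_pos())
E
```

```text
[-1.63429921  0.95408877  6.27873811] [ 0.584017   -0.26108292  0.05950177]
-30 152.1756017401138 [-0.32933525  0.1821126  -0.05811513] [-0.37846263 -1.40631792  5.64510408] 0.008257852878034905 13.5083
-55 127.14397196037966 [-0.8848723   0.63774144 -0.04529514] [-2.91156918 -4.31024873  6.53392246] 0.008223782366067418 14.0917
-64 118.11345104844251 [-0.88915896  0.74263754  0.07510873] [-3.70742777 -4.20088886  6.27435576] 0.00831841307434871 14.4
-68 114.11796522319354 [-0.98079151  0.8685009   0.02715176] [-4.6841428  -4.96866277  6.57675201] 0.008421643491063226 14.65
-71 111.1260435852171 [-1.01788074  1.0493847   0.06061277] [-4.87051227 -4.15088138  6.69280455] 0.008177549111502452 14.9
[ 0.58332466 -0.26224081  0.05950583]
```

```bash
python3 - <<'E'
from h import *
c,im=shot("wrist","w_turn")
c2,i2=shot("scene","s_turn")
p=proj(c,(.5836,-.2611,.055)); x,y=int(p[0])-80,int(min(p[1]-90,320)); q=proj(c2,(.5836,-.2611,.055)).astype(int); print(p,q)
A=cv2.resize(im[y:y+160,x:x+160],(400,400),interpolation=cv2.INTER_CUBIC);B=cv2.resize(i2[q[1]-30:q[1]+30,q[0]-30:q[0]+30],(400,400),interpolation=cv2.INTER_CUBIC)
cv2.imwrite("pics/m6.png",np.hstack([A,B]))
E
```

```text
[315.1933392  308.98879276] [413 290]
```

View pics/m6.png

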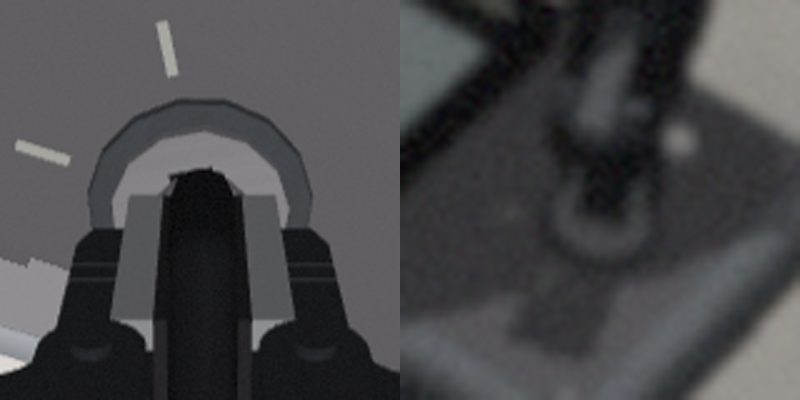

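```bash
python3 - <<'E'
from h import *
p=(.5838,-.2608,.0588)
for a in(-75,-79):
    bot.servo_line(p,[180,0,182.2+a],max_speed=.05); bot.pause(.15); print(a,bot.get_tcp_rot()[2],bot.get_ft_torque(),bot.get_force(),bot.get_eef_pos(),bot.get_joint_pos()[5],bot.get_effort()[5])
E
```

```text
-75 107.15626302603049 [-1.16084282  1.19426039  0.2245205 ] [-5.51450257 -5.44080717  7.54975913] [ 0.58318617 -0.26216234  0.0595291 ] 48.70794625581083 0.2599213644862175
-79 103.18167517750345 [-1.12755851  1.30451255  0.63349983] [-5.50584507 -6.41848321  8.29391857] [ 0.58311618 -0.26212623  0.0595333 ] 52.68473495816295 0.5916606076061726
```

```bash
python3 - <<'E'
from h import *
bot.servo_line((.5832,-.2620,.0592),[180,0,182.2-74],max_speed=.05); print(bot.get_force(),bot.get_ft_torque())
bot.command_gripper(.025,40); print(bot.get_force(),bot.get_width())
bot.servo_line((.5832,-.2620,.13),max_speed=.1)
bot.reach((.60,-.22,.25),[180,0,180]); c,im=shot("wrist","w_rel"); print(bot.get_t())
p=proj(c,(.5836,-.2611,.06)).astype(int); A=cv2.resize(im[max(p[1]-50,0):p[1]+50,p[0]-50:p[0]+50],(400,400),interpolation=cv2.INTER_CUBIC)
# tray straight-down
bot.command_gripper(.085)
bot.reach((.50,.0,.33),[180,0,180]) 
bot.reach((.585,.19,.30),[180,0,180]); c,im=shot("wrist","w_t2"); p=proj(c,(.513,.18,.074)).astype(int); print(p,bot.get_t())
y=max(p[1]-75,0); B=cv2.resize(im[y:y+150,p[0]-75:p[0]+75],(400,400),interpolation=cv2.INTER_CUBIC); print(p[0]-75,y)
cv2.imwrite("pics/m7.png",np.hstack([A,B]))
E
```

```text
[-2.48769222 -0.16089867  5.15416445] [-0.11009531  0.66817445  0.2341945 ]
[-0.65415074  0.88703904  0.9062764 ] 0.025019582071033507
18.6583
[305 112] 21.175
230 37
```

View pics/m7.png

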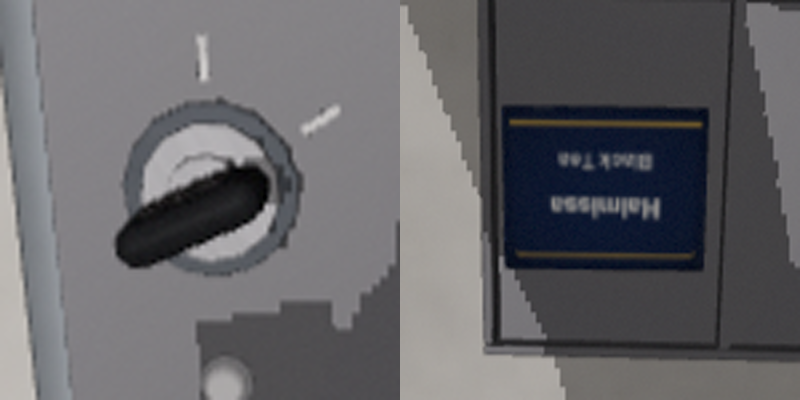

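The left crop shows the key home and turned to the reset mark. In the right crop the carton's top face runs from (502,107) to (706,268), straight from above.

```bash
python3 - <<'E'
from m import *
c,im=load("w_t2"); h=cv2.cvtColor(im,cv2.COLOR_BGR2HSV); b=im.astype(int)
m=(b[...,0]-b[...,2]>15).astype(np.uint8); m=cv2.morphologyEx(m,cv2.MORPH_CLOSE,np.ones((9,9)))
rect(c,m,(305,108),.074,"carton")
print(c[1].T@-c[2])
for y in(90,92.3,-90,-87.7):
  for p in((.513,.18,.045),(.579,-.15,.11),(.54,.02,.28)): q=bot.ik(p,[180,0,y]); print(y,p,None if q is None else np.round(q))
E
```

```text
carton px [306.2 107. ] ctr mm [508.8 180.7] size [64.5 48.4] long ang 89.9 box [[485.0, 148.0], [533.0, 148.0], [533.0, 213.0], [485.0, 213.0]] cent [0.5083 0.1805 0.074 ]
[0.50978916 0.18870755 0.44249584]
90 (0.513, 0.18, 0.045) [ 19.   5. -11.  74.   0. 109.]
90 (0.579, -0.15, 0.11) [-15.  11.   3.  82.   0.  75.]
90 (0.54, 0.02, 0.28) [  2.   5.  16. 101.   0.  92.]
92.3 (0.513, 0.18, 0.045) [ 19.   5. -11.  74.   0. 107.]
92.3 (0.579, -0.15, 0.11) [-15.  11.   3.  82.   0.  73.]
92.3 (0.54, 0.02, 0.28) [  2.   5.  16. 101.   0.  90.]
-90 (0.513, 0.18, 0.045) [ 19.   5. -11.  74.   0. -71.]
-90 (0.579, -0.15, 0.11) [ -15.   11.    3.   82.    0. -105.]
-90 (0.54, 0.02, 0.28) [  2.   5.  16. 101.   0. -88.]
-87.7 (0.513, 0.18, 0.045) [ 19.   5. -11.  74.   0. -73.]
-87.7 (0.579, -0.15, 0.11) [ -15.   11.    3.   82.    0. -107.]
-87.7 (0.54, 0.02, 0.28) [  2.   5.  16. 101.   0. -90.]
```

```bash
python3 - <<'E'
from h import *
p=(.509,.1807)
bot.command_gripper(.074,25)
bot.reach((*p,.15),[180,0,90])
print(bot.servo_line((*p,.030),max_speed=.08,stop_force=8),bot.get_eef_pos(),bot.get_force(),bot.get_t())
bot.command_gripper(.0,30); print(bot.get_width(),bot.get_grasp_force(),bot.get_force(),bot.get_eef_pos())
bot.servo_line((*p,.26),max_speed=.1); print(bot.get_width(),bot.get_eef_pos(),bot.get_force())
bot.servo_line((.579,-.1503,.26),[180,0,92.1],max_speed=.12); print(bot.get_width(),bot.get_eef_pos(),bot.get_t())
bot.servo_line((.579,-.1503,.15),max_speed=.08); print(bot.get_eef_pos(),bot.get_tcp_rot(),bot.get_grasp_force(),bot.get_t())
c,im=shot("wrist","w_h"); c2,i2=shot("scene","s_h"); c3,i3=shot("side","d_h")
def cr(c,im,s): q=proj(c,(.579,-.15,.1)).astype(int); x=min(max(q[0]-s,0),640-2*s); y=min(max(q[1]-s,0),480-2*s); print(q,x,y); return cv2.resize(im[y:y+2*s,x:x+2*s],(400,400),interpolation=cv2.INTER_CUBIC)
cv2.imwrite("pics/m8.png",np.hstack([cr(c,im,120),cr(c2,i2,60)]))
E
```

```text
False [0.50930122 0.18083477 0.0305247 ] [ 0.77915725 -0.56492813 -0.63407244] 24.525
0.05216144810842635 32.778786420822144 [-0.51820147 -0.97237315  3.53188188] [0.50924008 0.1807982  0.03043528]
0.05228672912324733 [0.508883   0.18066622 0.25962145] [ 0.04044475  0.66336422 -1.77924652]
0.05209764270380035 [ 0.57896921 -0.15004274  0.26007713] 30.2583
[ 0.57925974 -0.15037223  0.1505904 ] [1.79951519e+02 1.74958297e-02 9.21012824e+01] 32.48621642589569 31.7833
[313 268] 193 148
[369 248] 309 188
```

View pics/m8.png

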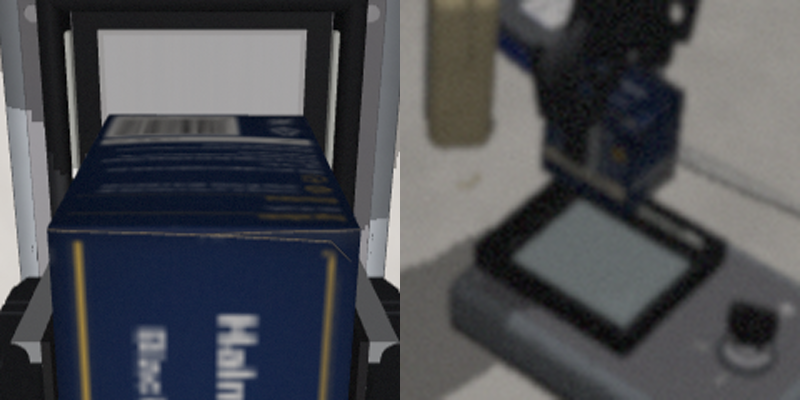

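The carton hangs upright and square. Its lower edge is centred at column 209 of the crop against the glass at about 202, an offset of around 2 mm. Descending now.

```bash
python3 - <<'E'
from h import *
print(bot.servo_line((.5788,-.1503,.0885),max_speed=.04,stop_force=6),bot.get_eef_pos(),bot.get_force(),bot.get_width(),bot.get_grasp_force(),bot.get_t())
c,im=shot("wrist","w_f"); c2,i2=shot("scene","s_f")
def cr(c,im,s): q=proj(c,(.579,-.15,.08)).astype(int); x=min(max(q[0]-s,0),640-2*s); y=min(max(q[1]-s,0),480-2*s); return cv2.resize(im[y:y+2*s,x:x+2*s],(400,400),interpolation=cv2.INTER_CUBIC)
cv2.imwrite("pics/m9.png",np.hstack([cr(c,im,140),cr(c2,i2,50)]))
E
```

```text
False [ 0.57892811 -0.15035025  0.08876785] [-0.39185362 -0.77456912 -1.38242536] 0.05229473979186313 32.486438155174255 33.625
```

View pics/m9.png

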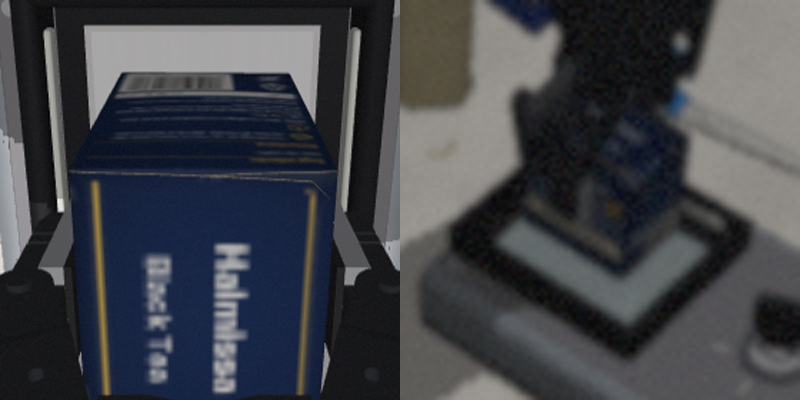

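The carton sits inside the collar opening, square with the glass. I'll run one numeric check of its lower edge, then hand in.

```bash
python3 - <<'E'
from h import *
c,im=load("w_f"); q=proj(c,(.579,-.15,.08)).astype(int); x=min(max(q[0]-140,0),360); y=min(max(q[1]-140,0),200)
for u,v,z in((121,73,.0622),(291,74,.0622),(72,172,.1322),(335,172,.1322)): print(z,cast(c,(x+u*.7,y+v*.7),z).round(4))
print("expected edge y",-.1503+.0335,-.1503-.0335,"x",.579-.026,.579+.026)
E
```

```text
0.0622 [ 0.5545 -0.1185  0.0622]
0.0622 [ 0.6044 -0.117   0.0622]
0.1322 [ 0.5548 -0.119   0.1322]
0.1322 [ 0.6025 -0.1173  0.1322]
expected edge y -0.11679999999999999 -0.1838 x 0.5529999999999999 0.605
```

Everything lies within about 1–2 mm of the target.

```bash
python3 - <<'E'
from h import *
print(np.abs(bot.get_dq()).max(),bot.get_grasp_force(),bot.get_t()); print(bot.job_done())
E
```

```text
0.14812811648292926 32.48665988445282 33.725
the job is handed in; nothing more can be done
None
```

I handed the job in at 33.7 s, verdict not shown: the key is home and turned to its stop, and the gripper is holding the carton still, upright and square, about 15 mm above the glass and within about 2 mm of centre.

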